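# Make up two craft-workshop kits

## Robot

A 7-joint arm with a two-finger parallel gripper is mounted at the origin on the work surface. World frame = base frame: x ahead of the robot, y to its left, z up, the work surface at z = 0. Lengths are in m, angles in rad, forces in N, time in s.
With the tool pointing down it reaches from about 0.425 to 0.875 m from the base axis. Payload 8.4 kg.
Tool frame: the origin (TCP) lies at the very end of the fingers, on their centre line; the grasp point (between the pads) lies 19 mm behind it; z points along the fingers, y is the line along which they close (so a half turn about z gives the same grasp; the last joint's range is limited). The gripper opens to 87 mm and grips with 3 to 60 N. Pads are 19 mm wide; open, the fingers measure 117 mm over their backs; the gripper's body (75 mm by 190 mm) begins 51 mm behind the grasp point.
Start: joints at [-1.276, 0.333, 0.04, 1.465, -0.013, 1.343, -0.059], TCP at [0.249, 0.6, 0.223] pointing down, gripper open.
Joint ranges: [-2.58, 2.58], [-0.38, 2.09], [-1.3, 1.39], [0.25, 2.4], [-1.5, 4.64], [0.08, 2.09], [-2.65, 2.65]. Speed limits (rad/s): [2.22, 2.22, 2.79, 2.79, 3.14, 3.14, 3.14].

## Interface

Orientations are given as a unit quaternion [x, y, z, w].
In Python, from workcell import bot gives the robot as it stands.
- The arm moves only by the tool jog_arm, never from a script. Its argument "targets" is a list of rows, each a list of 7 numbers: the shift along the tool's x, y, z each as a share of 0.15 m, from -1 to 1, then the turn, a rotation vector about the tool's x, y, z each as a share of pi/2 rad, from -1 to 1, then the finger opening in mm, from 0 to 87. A call has 1 to 10 rows; each row is the pose to reach, as a shift and turn from the pose commanded when the call began, along the tool's axes at that moment; what a row does not reach only later rows make up. A row lasts 1/8 s, in which the tool goes at most 62.5 mm and 10.7 degrees, less where a joint would pass 70% of its speed; a pose out of reach is approached as far as the arm can. A call with a number of a shift or a turn outside -1 to 1 is refused whole. A call with a gripper value outside its range is refused whole. The fingers move at their own pace and stop on an object; "force" is the grip in N (left out, the last holds). Time passes only in rows, so rows that repeat a pose let the fingers close. It gives the time, the measured TCP pose, the force, the opening and the grip force at its end, in the units of the state.
- bot.observe(): the state, without advancing time (a new reading comes with each control period).
- bot.read_camera(name): name is "scene" or "top" or "wrist"; returns the picture (420x560x3 uint8, blue, green, red); there is no depth.
- bot.camera_params(name): a dict with "camera_matrix" (3x3 intrinsics, pixels), "extrinsics" (4x4, takes a point from world to camera coordinates); the wrist camera has in their place "mount" (4x4, takes a point from camera to tool coordinates, whose origin is the TCP and whose axes are the flange's). Camera axes: x right, y down, z forward; pixel columns grow to the right and rows downward; lengths in m; the calibration is good to about 2 mm. The wrist camera is an equidistant fisheye: a pixel r from the principal point sees the ray r / f radians off the axis. A picture is of the moment at which its call begins: read the wrist's pose just before it. camera_params takes no time and is no camera call.
- bot.hand_in(): hands the job in; it is judged then, once.
The state is a dict: "clock": time; "joint_positions": joint angles; "qvel": joint speeds; "effort": joint torques, N m; "ee_pos": TCP position; "orientation": TCP orientation; "ft_force": force on the tool from outside, world axes, zero at the start; "torque": the same for the moment, N m; "width": finger opening in m; "finger_force": force on a finger pad.
Only numpy, scipy, OpenCV 4.12 (cv2) and the standard library are available. Lean on these libraries where they do the work, as an engineer would, in place of code of your own. Each camera call takes 0.05 s, during which the arm holds its last target. There are 200 camera calls.

## Task

Make up two workshop kits, one thing to each bay: in the long tray the tub of tiles goes in the bay beside the handle tab, the glue bottle in the middle bay and the paint pot in the bay farthest from the tab; in the short tray the thread spool goes in the bay beside the tab and the hand stamp in the other. Everything stands upright on the bay floors and must never be tipped over on the way. Leave the tape roll, the brush cup and the punch rack where they are.

Things in the scene. Friction and masses are not known exactly. Their poses are not given: they have to be found in the camera images.
- long_tray: Long wooden tray, 80 x 230 mm, three bays in a row, a flat handle tab (34 mm wide, sticking out 40 mm) at its +y end. Bays 70 x 70 mm clear, walls 5 mm thick; wall tops 20 mm, bay floors 5 mm above the bench. Fixed. Origin: on the bench under the centre of the bays, z up, the row along y. Bay centres: y = +75 mm (beside the tab), 0 (middle), -75 mm (farthest).
- short_tray: Short wooden tray, 80 x 155 mm, two bays in a row, the same kind of tab at its -y end. Bays 70 x 70 mm clear, walls 5 mm thick; wall tops 20 mm, bay floors 5 mm above the bench. Fixed. Origin: on the bench under the centre of the bays, z up, the row along y. Bay centres: y = -37.5 mm (beside the tab), +37.5 mm (the other).
- glue_bottle: Glue bottle, white plastic with a paper label: straight round body 44 mm across up to 82 mm, then a shoulder and a slim nozzle cap, 113 mm tall in all; the tallest of the stock. 0.10 to 0.20 kg. Origin: centre of its underside, z up. Loose, stands among the stock at the start.
- paint_pot: Squat glass paint pot with a black lid: 42 mm across up to 34 mm, lid 39 mm across, 50 mm tall in all. 0.08 to 0.17 kg. Origin: centre of its underside, z up. Loose, stands among the stock at the start.
- thread_spool: Spool of thread: 35 mm across with a 5 mm thick, 38 mm wide flange at each end, 52 mm tall, 0.05 kg. Origin: centre of its underside, z up. Loose, stands among the stock at the start.
- print_stamp: Hand stamp: round metal foot 40 mm across and 14 mm high, turned wooden handle above it, 28 mm across between 44 and 68 mm height, 78 mm tall in all, 0.08 kg. Origin: centre of its underside, z up. Loose, stands among the stock at the start.
- tile_tub: Rectangular grey tub full of mosaic tile chips (solid, the chips do not come out): 52 mm along its x axis, 36 mm along its y axis, 48 mm tall, 0.08 to 0.17 kg. It fits a bay at any yaw. Origin: centre of its underside, z up. Loose, stands among the stock at the start.
- tape_roll: Bystander: empty cardboard ring of a tape roll lying flat, 68 mm across, 22 mm high, 0.08 kg; it stands among the stock but belongs to no kit. Origin: centre of its underside.
- brush_cup: Bystander: yellow plastic cup of brushes, 84 mm across, about 190 mm tall with the brushes, left (+y) of the work. Origin: centre of its underside.
- punch_rack: Bystander: dark wooden block with two rows of steel punches, 60 x 150 mm, 65 mm tall, right (-y) of the work. Origin: centre of its underside.
There are look-alikes about, which are no part of the job. Leave any red look-alike of the glue_bottle alone.

How it is judged:
By the outcome, as a careful person would: the job done as asked, in the order asked, and still so for the second after the job is handed in, with the robot touching nothing.
It also fails if it takes over 120 s, if anything falls off the work surface, if the arm or the gripper's body presses on something with over 40 N, if the wrist force passes 120 N, or if a joint passes its speed limit or range.

## Working session

There is one attempt and no reset: what is moved stays moved. The work goes in short steps, Python scripts to look and compute and a tool call to move; the robot and the scene stay as the last step left them, time stands still between calls to the robot, and variables do not carry over. Pictures are saved under pics/ and viewed, at most 14 in all, crops included, and the job is handed in when it is done.

Besides the shell and the picture viewer there is one more tool, called after "Call:" by a JSON object that holds its "api" and its "payload". jog_arm: Moves the arm, as the interface text tells. Shift numbers are shares of 0.15 m and turn numbers shares of pi/2 rad, none past 1 either way. Its arguments: {"type":"object","properties":{"targets":{"type":"array"},"force":{"type":"number"}},"required":["targets"]}

```bash
mkdir -p pics; ls
python3 - <<'E'
from workcell import bot
import cv2,numpy as np
for n in("scene","top"):
    cv2.imwrite(f"pics/{n}0.png",bot.read_camera(n)); p=bot.camera_params(n); print(n,np.round(p["camera_matrix"],1).tolist(),np.round(p["extrinsics"],3).tolist())
p=bot.camera_params("wrist");print({k:np.round(v,4).tolist() for k,v in p.items()})
print(bot.observe())
E
```

```text
pics
scene [[487.4, 0.0, 285.2], [0.0, 487.4, 214.8], [0.0, 0.0, 1.0]] [[0.551, 0.834, 0.023, -0.266], [0.474, -0.29, -0.831, -0.21], [-0.686, 0.469, -0.556, 1.586], [0.0, 0.0, 0.0, 1.0]]
top [[499.7, 0.0, 280.6], [0.0, 499.7, 217.6], [0.0, 0.0, 1.0]] [[0.007, -1.0, -0.008, 0.001], [-0.998, -0.006, -0.068, 0.51], [0.068, 0.008, -0.998, 1.299], [0.0, 0.0, 0.0, 1.0]]
{'camera_matrix': [[325.1923, 0.0, 285.5523], [0.0, 325.1923, 211.4626], [0.0, 0.0, 1.0]], 'mount': [[0.0006, -0.9681, -0.2504, 0.0685], [1.0, 0.0007, 0.0, 0.0006], [0.0002, -0.2504, 0.9681, -0.1617], [0.0, 0.0, 0.0, 1.0]]}
{'clock': 0.1, 'joint_positions': array([-1.27615961,  0.33384676,  0.03987332,  1.46620914, -0.0134033 ,
        1.3433275 , -0.05848259]), 'qvel': array([ 7.80069551e-04, -1.34906752e-03, -6.28033317e-04, -2.20141374e-03,
        6.31368567e-04, -1.44254086e-04,  8.97316636e-06]), 'effort': array([ 4.76501809e-03, -6.57802606e+01,  1.34022329e+00, -4.04705536e+01,
       -5.96652855e-02,  4.10446362e-02,  7.80129949e-05]), 'ee_pos': array([0.24927932, 0.59981359, 0.22173114]), 'orientation': array([ 1.95647778e-01,  9.80673934e-01, -7.55727692e-04, -1.00650589e-04]), 'ft_force': array([ 0.01939171,  0.7354146 , -0.44062593]), 'torque': array([-0.00312125,  0.07060356, -0.0182376 ]), 'finger_force': 0.0, 'width': 0.08707070143864351}
```

View pics/scene0.png

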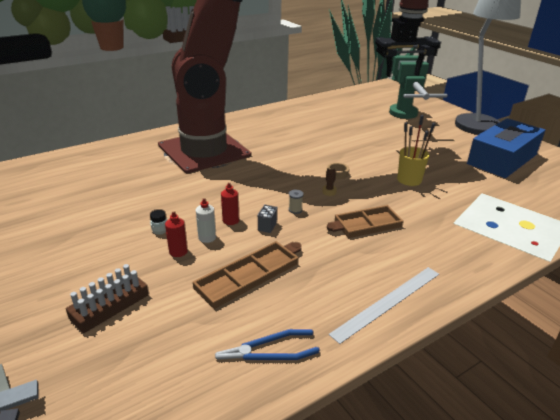

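View pics/top0.png

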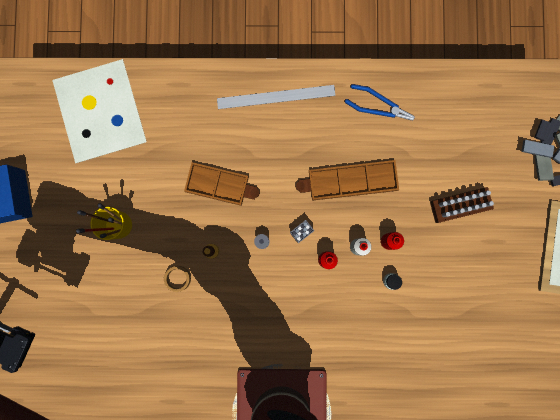

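Scene view: the white glue bottle is at (206,222), with red look-alikes at (177,236) and (230,205). The pot is at (158,222), tub (268,218), spool (296,201), stamp (331,178) and tape ring (338,168). Top view: glue (362,246), reds (394,241) and (328,260), pot (393,282), tub (301,229), spool (262,241), stamp (208,251), ring (177,277), with the long tray at (353,179) and the short tray at (217,183).

Candidates for the glue bottle are the white one (362,246) and the reds at (394,241) and (328,260). I choose the white one. The only dark-lidded pot is at (393,282). I'll check both in a crop.

Run:
```python
import cv2
a=cv2.imread("pics/top0.png")[150:300,160:420]
cv2.imwrite("pics/top0c.png",cv2.resize(a,None,fx=3,fy=3,interpolation=cv2.INTER_CUBIC))
```

```text
(no output)
```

View pics/top0c.png

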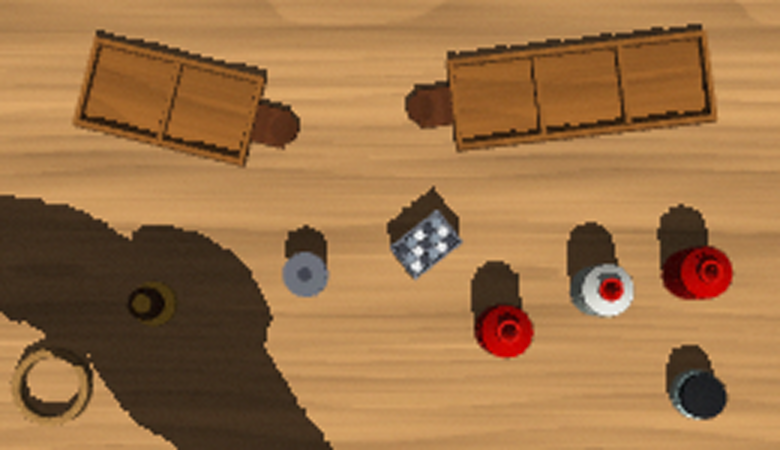

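The crop confirms the choices: glue is the white body with the red nozzle tip at (611,289), and the pot is the dark lid at (699,394) with a glass rim. The tub is at (427,242), spool (305,273) and stamp (143,303). Tray corners and tabs are clear.

```bash
cat > h.py <<'E'
import cv2,numpy as np
from workcell import bot
from scipy.spatial.transform import Rotation as R
def ray(n,uv,z):
    p=bot.camera_params(n);E=p["extrinsics"];d=np.linalg.inv(p["camera_matrix"])@[uv[0],uv[1],1]
    c=-E[:3,:3].T@E[:3,3];w=E[:3,:3].T@d
    return (c+w*(z-c[2])/w[2])[:2]
def blob(mask,near,r=40):
    m=np.zeros_like(mask);cv2.circle(m,tuple(map(int,near)),r,255,-1);m&=mask
    cs,_=cv2.findContours(m,cv2.RETR_EXTERNAL,cv2.CHAIN_APPROX_NONE)
    return max(cs,key=cv2.contourArea)
E
python3 - <<'E'
from h import *
I=cv2.imread("pics/top0.png");H=cv2.cvtColor(I,cv2.COLOR_BGR2HSV);h,s,v=[H[...,i].astype(int) for i in range(3)]
red=(((h<6)|(h>174))&(s>170)&(v>90)).astype('u1')*255
grey=((s<90)&(v>60)).astype('u1')*255
dark=((v<60)&(s<150)).astype('u1')*255
T="top"
def rep(n,m,near,z,r):
    c=blob(m,near,r);(u,w),rad=cv2.minEnclosingCircle(c);M=cv2.moments(c)
    cen=(M['m10']/M['m00'],M['m01']/M['m00']);print(n,np.round([u,w,rad],1),np.round(cen,1),np.round(ray(T,(u,w),z),4),"diam mm",round(2*rad/499.7*(1.3-z)*1000,1)); return c
rep("nozzle",red,(363.6,246.3),.11,7)
rep("gluebody",grey,(361,247),.082,14)
rep("redA",red,(328,260),.082,14);rep("redB",red,(393,241),.082,14)
rep("spool",grey,(262,241),.052,10)
lid=((v<75)&(h>95)&(h<130)).astype('u1')*255
rep("lid",lid,(393,281),.05,14)
c=rep("tub",grey|((h>95)&(h<130)).astype('u1')*255,(302,231),.048,15)
q=cv2.boxPoints(cv2.minAreaRect(c));w=np.array([ray(T,x,.048) for x in q]);print(w.round(3).tolist(),np.linalg.norm(np.diff(w,axis=0),axis=1))
e=w[1]-w[0];print("edge0 angle",np.degrees(np.arctan2(e[1],e[0])))
print("stamp top hand",ray(T,(160+142/3,150+302/3),.078))
for n,cs in(("long",[(449,53),(700,27),(715,121),(458,151)]),("short",[(98,33),(265,71),(243,165),(75,123)])):
    w=np.array([ray(T,(160+(a-1)/3,150+(b-1)/3),.02) for a,b in cs]);e=(w[0]+w[3]-w[1]-w[2])/2
    cen=w.mean(0);a=np.arctan2(e[1],e[0])
    print(n,cen,"y axis deg",np.degrees(a),np.linalg.norm(np.diff(w,axis=0),axis=1))
    for y in((.075,0,-.075) if n=="long" else(-.0375,.0375)): print("  bay",y,(cen+y*np.array([np.cos(a),np.sin(a)])).round(4))
E
```

```text
nozzle [363.3 245.8   3.9] [363.4 246. ] [ 0.4361 -0.1982] diam mm 18.7
gluebody [360.1 246.5  10.5] [360.3 246.4] [ 0.4347 -0.1949] diam mm 51.0
redA [327.9 260.5   9.1] [328.4 260.2] [ 0.3993 -0.1147] diam mm 44.3
redB [393.1 241.7  10.5] [394.6 240.9] [ 0.4472 -0.277 ] diam mm 51.4
spool [261.5 241.    7.8] [261.4 241. ] [0.4475 0.0525] diam mm 39.1
lid [393.8 281.4   7.6] [393.7 281.7] [ 0.3471 -0.2848] diam mm 38.2
tub [301.5 230.8  11.7] [301.6 230.9] [ 0.4743 -0.0499] diam mm 58.7
[[0.472, -0.018], [0.505, -0.059], [0.476, -0.083], [0.443, -0.041]] [0.05343029 0.03727193 0.05334033]
edge0 angle -50.990524989223545
stamp top hand [0.42189852 0.18672521]
long [ 0.61326541 -0.18657363] y axis deg 96.64346465112044 [0.22247507 0.08423586 0.22714137]
  bay 0.075 [ 0.6046 -0.1121]
  bay 0 [ 0.6133 -0.1866]
  bay -0.075 [ 0.6219 -0.2611]
short [0.60246897 0.17468432] y axis deg 76.83303347803565 [0.15178919 0.08536434 0.15288707]
  bay -0.0375 [0.5939 0.1382]
  bay 0.0375 [0.611  0.2112]
```

```bash
cat > plan.py <<'E'
import sys,json
from h import *
def plan(wps,start=None):
    """wps: x,y,z,yaw(deg of tool y). Prints shares per call."""
    o=bot.observe();r=R.from_quat(o["orientation"]).as_matrix()
    p=np.array(o["ee_pos"]);yaw=np.degrees(np.arctan2(r[1,1],r[0,1]))
    if start: p=np.array(start[:3]);yaw=start[3]
    print("at",p.round(4),round(yaw,1),"tilt",round(np.degrees(np.arccos(-r[2,2])),2),"w",o["width"],"t",round(o["clock"],1))
    for w in wps:
        while True:
            a=np.radians(yaw);B=np.array([[-np.sin(-a)*-1,0,0]]) if 0 else None
            ty=np.array([np.cos(a),np.sin(a),0]);tz=np.array([0,0,-1.]);tx=np.cross(ty,tz)
            d=np.array([tx,ty,tz])@(np.array(w[:3])-p)/.15;t=-(w[3]-yaw)/90
            k=max(1,np.abs(d).max(),abs(t));d,t=d/k,t/k
            rows=max(np.linalg.norm(d)*.15/.0625,abs(t)*90/10.7)
            print(w,"->",d.round(3),"turn",round(t,3),"rows",round(rows,1))
            p=p+(np.array(w[:3])-p)/k;yaw+=(w[3]-yaw)/k
            if k<1.0001:break
if __name__=="__main__": plan(json.loads(sys.argv[1]))
E
python3 plan.py '[[0.4,0.35,0.27,30],[0.474,-0.05,0.22,-51],[0.474,-0.05,0.1,-51]]'
```

```text
at [0.2493 0.5998 0.2217] 67.4 tilt 0.09 w 0.08707070143864351 t 0.1
[0.4, 0.35, 0.27, 30] -> [-1.    -0.735 -0.205] turn 0.265 rows 3.0
[0.4, 0.35, 0.27, 30] -> [-0.687 -0.152 -0.116] turn 0.15 rows 1.7
[0.474, -0.05, 0.22, -51] -> [-1.    -0.354  0.13 ] turn 0.352 rows 3.0
[0.474, -0.05, 0.22, -51] -> [-1.     0.216  0.126] turn 0.339 rows 2.9
[0.474, -0.05, 0.22, -51] -> [-0.461  0.426  0.077] turn 0.208 rows 1.8
[0.474, -0.05, 0.1, -51] -> [0.  0.  0.8] turn -0.0 rows 1.9
```

Call:
{"api": "jog_arm", "payload": {"targets": [[-1,-0.74,-0.2,0,0,0.27,87],[-1,-0.74,-0.2,0,0,0.27,87],[-1,-0.74,-0.2,0,0,0.27,87],[-1,-0.74,-0.2,0,0,0.27,87],[-1,-0.74,-0.2,0,0,0.27,87]]}}

```text
clock: 0.72
ee_pos: [0.345, 0.4403, 0.2525]
orientation: [0.398, 0.918, 0.0, -0.0]
ft_force: [0.1, 0.0, -0.1]
width: 0.0869
finger_force: 0.0
```

Call:
{"api": "jog_arm", "payload": {"targets": [[-0.69,-0.15,-0.12,0,0,0.15,87],[-0.69,-0.15,-0.12,0,0,0.15,87],[-0.69,-0.15,-0.12,0,0,0.15,87]]}}

```text
clock: 1.1
ee_pos: [0.4013, 0.3476, 0.271]
orientation: [0.504, 0.864, 0.0, 0.0]
ft_force: [-0.8, 0.8, 0.7]
width: 0.0868
finger_force: 0.0
```

Call:
{"api": "jog_arm", "payload": {"targets": [[-1,-0.35,0.13,0,0,0.35,87],[-1,-0.35,0.13,0,0,0.35,87],[-1,-0.35,0.13,0,0,0.35,87],[-1,-0.35,0.13,0,0,0.35,87],[-1,-0.35,0.13,0,0,0.35,87]]}}

```text
clock: 1.72
ee_pos: [0.4275, 0.1952, 0.2509]
orientation: [0.717, 0.697, -0.0, -0.0]
ft_force: [0.1, 0.1, -0.1]
width: 0.0874
finger_force: 0.0
```

Call:
{"api": "jog_arm", "payload": {"targets": [[-1,0.22,0.13,0,0,0.34,87],[-1,0.22,0.13,0,0,0.34,87],[-1,0.22,0.13,0,0,0.34,87],[-1,0.22,0.13,0,0,0.34,87],[-1,0.22,0.13,0,0,0.34,87]]}}

```text
clock: 2.35
ee_pos: [0.4564, 0.0442, 0.2316]
orientation: [0.875, 0.484, -0.0, 0.0]
ft_force: [0.2, -0.4, -0.5]
width: 0.0869
finger_force: 0.0
```

```bash
python3 plan.py '[[0.474,-0.05,0.22,-51]]'
python3 - <<'E'
from h import *
o=bot.observe();cv2.imwrite("pics/w1.png",bot.read_camera("wrist"));print(o["ee_pos"],o["orientation"],o["ft_force"],o["joint_positions"].round(2))
E
```

```text
at [0.4564 0.0442 0.2316] -32.1 tilt 0.01 w 0.08689329180445486 t 2.4
[0.474, -0.05, 0.22, -51] -> [-0.469  0.434  0.077] turn 0.21 rows 1.8
[0.45637035 0.04422471 0.23158321] [ 8.75188404e-01  4.83782236e-01 -7.57140796e-05  3.17462376e-05] [ 0.23499253 -0.37292255 -0.48931785] [-0.75 -0.1   0.53  1.92  0.05  1.32 -0.8 ]
```

View pics/w1.png

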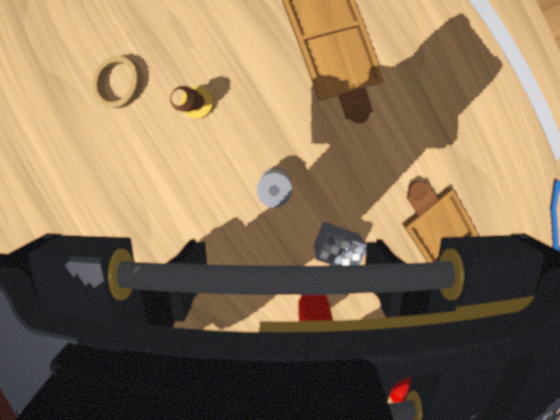

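Wrist view: stamp handle top is at (180,98) with its yellow foot at (200,100), spool (275,188), tub (343,247) and ring (118,81). The short tray's tab-end corners are at (316,101) and (381,75). I'll cross-check these against the top-view positions.

```bash
cat >> h.py <<'E'
def wray(o,uv,z):
    p=bot.camera_params("wrist");K=p["camera_matrix"];M=p["mount"]
    q=np.array([uv[0]-K[0,2],uv[1]-K[1,2]]);r=np.hypot(*q);th=r/K[0,0]
    d=np.r_[np.sin(th)*q/r,np.cos(th)]
    A=R.from_quat(o["orientation"]).as_matrix();c=o["ee_pos"]+A@M[:3,3];w=A@M[:3,:3]@d
    return (c+w*(z-c[2])/w[2])[:2]
E
python3 - <<'E'
from h import *
o=bot.observe()
for n,u,z in(("stamp top",(180,98),.078),("spool",(275,188),.052),("tape",(118,81),.011),("shortA",(316,101),.02),("shortB",(381,75),.02),("tub corner",(340,268),.048)):print(n,wray(o,u,z).round(4))
print("top shortA/B",ray("top",(160+242/3,150+164/3),.02),ray("top",(160+264/3,150+70/3),.02))
E
python3 plan.py '[[0.474,-0.05,0.17,-51],[0.474,-0.05,0.022,-51]]'
```

```text
stamp top [0.4223 0.187 ]
spool [0.4497 0.0556]
tape [0.3506 0.2765]
shortA [0.539  0.1119]
shortB [0.6222 0.1006]
tub corner [ 0.4626 -0.0651]
top shortA/B [0.54344313 0.10973347] [0.62679548 0.09130919]
at [0.4563 0.0442 0.2316] -32.1 tilt 0.01 w 0.08723612871513509 t 2.4
[0.474, -0.05, 0.17, -51] -> [-0.469  0.434  0.411] turn 0.21 rows 1.8
[0.474, -0.05, 0.022, -51] -> [ 0.    -0.     0.987] turn -0.0 rows 2.4
```

Call:
{"api": "jog_arm", "payload": {"targets": [[-0.47,0.43,0.41,0,0,0.21,87],[-0.47,0.43,0.41,0,0,0.21,87],[-0.47,0.43,0.41,0,0,0.21,87],[-0.47,0.43,0.41,0,0,0.21,87]]}}

```text
clock: 2.9
ee_pos: [0.4732, -0.0504, 0.1703]
orientation: [0.943, 0.333, -0.0, -0.0]
ft_force: [0.2, -1.0, 0.4]
width: 0.0871
finger_force: 0.0
```

Run:
```python
from h import *
o=bot.observe();cv2.imwrite("pics/w2.png",bot.read_camera("wrist"));print(o["ee_pos"],o["orientation"])
```

```text
[ 0.47324737 -0.05042565  0.17027542] [ 9.43010794e-01  3.32762137e-01 -2.31528504e-05 -3.80049931e-05]
```

View pics/w2.png

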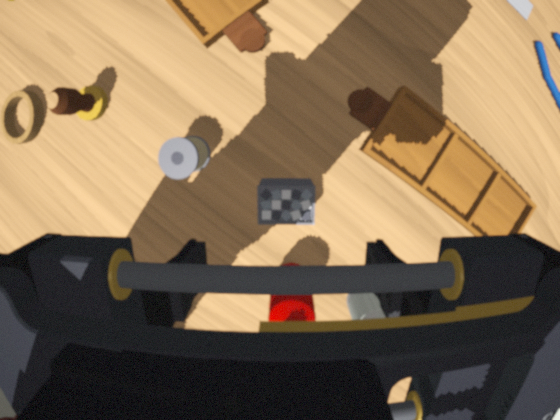

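The wrist view shows the tub square between the fingers at (287,207), spool (180,157), and long tray corners at (403,88), (363,148) and (532,205). The alignment is good, so I descend and grip.

Call:
{"api": "jog_arm", "payload": {"targets": [[0,0,0.35,0,0,0,87],[0,0,0.7,0,0,0,87],[0,0,0.9,0,0,0,87],[0,0,0.97,0,0,0,87],[0,0,0.97,0,0,0,80],[0,0,0.97,0,0,0,40],[0,0,0.97,0,0,0,40],[0,0,0.97,0,0,0,40],[0,0,0.97,0,0,0,40],[0,0,0.97,0,0,0,40]], "force": 20}}

```text
clock: 4.2
ee_pos: [0.4731, -0.0521, 0.0249]
orientation: [0.944, 0.331, 0.0, -0.0]
ft_force: [-1.1, 0.7, 5.9]
width: 0.0516
finger_force: 20.0
```

```bash
python3 - <<'E'
from h import *
o=dict(ee_pos=np.array([.47325,-.05043,.17028]),orientation=[0.94301,0.33276,0,0])
w=lambda u,z:wray(o,u,z)
print("tub",w((287,207),.048),"spool",w((180,157),.052))
c=[w(u,.02) for u in((403,88),(363,148),(532,205))];print("long tab far/near, end",np.round(c,4),np.linalg.norm(c[0]-c[1]))
print("top same",[ray("top",(160+a/3,150+b/3),.02).round(4) for a,b in((448,52),(457,150),(699,26))])
E
python3 plan.py '[[0.474,-0.05,0.13,-51],[0.6046,-0.1121,0.13,6.6],[0.6046,-0.1121,0.032,6.6]]'
```

```text
tub [ 0.47307941 -0.05157411] spool [0.44978047 0.05214398]
long tab far/near, end [[ 0.634  -0.0688]
 [ 0.5603 -0.0763]
 [ 0.6601 -0.2884]] 0.07400824282939507
top same [array([ 0.6437, -0.0709]), array([ 0.5569, -0.079 ]), array([ 0.6679, -0.292 ])]
at [ 0.4731 -0.0521  0.0249] -51.4 tilt 0.03 w 0.05162138146031781 t 4.2
[0.474, -0.05, 0.13, -51] -> [ 0.013 -0.007 -0.7  ] turn -0.004 rows 1.7
[0.6046, -0.1121, 0.13, 6.6] -> [0.416 0.87  0.   ] turn -0.64 rows 5.4
[0.6046, -0.1121, 0.032, 6.6] -> [0.    0.    0.653] turn 0.0 rows 1.6
```

Call:
{"api": "jog_arm", "payload": {"targets": [[0,0,-0.2,0,0,0,40],[0,0,-0.5,0,0,0,40],[0.05,0.1,-0.7,0,0,-0.1,40],[0.12,0.25,-0.7,0,0,-0.2,40],[0.2,0.42,-0.7,0,0,-0.3,40],[0.27,0.57,-0.7,0,0,-0.4,40],[0.34,0.72,-0.7,0,0,-0.5,40],[0.4,0.82,-0.7,0,0,-0.6,40],[0.43,0.86,-0.7,0,0,-0.64,40],[0.43,0.86,-0.7,0,0,-0.64,40]]}}

```text
clock: 5.45
ee_pos: [0.6038, -0.113, 0.129]
orientation: [0.668, 0.744, -0.0, -0.0]
ft_force: [0.1, -0.3, -1.1]
width: 0.0519
finger_force: 20.0
```

```bash
python3 plan.py '[[0.604,-0.111,0.031,6.6]]'
python3 - <<'E'
from h import *
cv2.imwrite("pics/t1.png",cv2.resize(bot.read_camera("scene")[150:330,130:430],None,fx=2.5,fy=2.5));o=bot.observe();print(o["width"],o["finger_force"])
E
```

```text
at [ 0.6038 -0.113   0.129 ] 6.2 tilt 0.06 w 0.05193805270611808 t 5.5
[0.604, -0.111, 0.031, 6.6] -> [0.013 0.003 0.653] turn -0.005 rows 1.6
0.05181612663341233 19.9996846052818
```

View pics/t1.png

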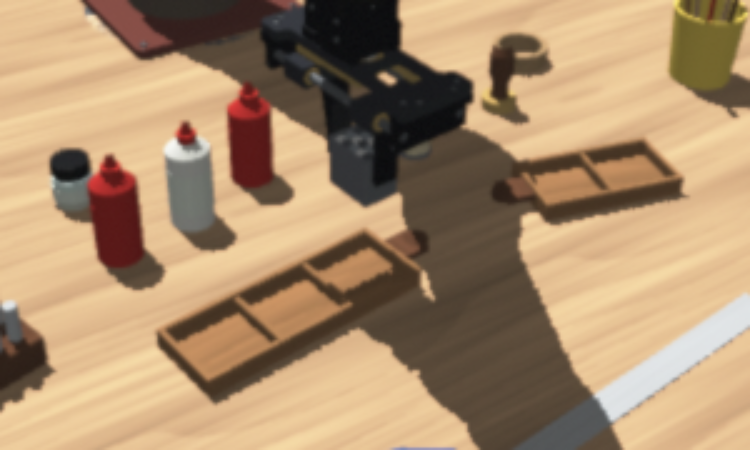

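The tub hangs upright in the gripper at (365,165) in the crop, and the tray bays are empty. Lowering and releasing.

Call:
{"api": "jog_arm", "payload": {"targets": [[0.01,0,0.25,0,0,0,40],[0.01,0,0.45,0,0,0,40],[0.01,0,0.58,0,0,0,40],[0.01,0,0.65,0,0,0,40],[0.01,0,0.65,0,0,0,40],[0.01,0,0.65,0,0,0,70],[0.01,0,0.65,0,0,0,70],[0.01,0,0.65,0,0,0,70],[0.01,0,0.3,0,0,0,80],[0.01,0,-0.3,0,0,0,80]]}}

```text
clock: 6.75
ee_pos: [0.6028, -0.1111, 0.1477]
orientation: [0.668, 0.744, -0.001, -0.001]
ft_force: [1.1, 1.2, 0.6]
width: 0.0784
finger_force: 0.0
```

```bash
python3 plan.py '[[0.436,-0.1975,0.2,10],[0.436,-0.1975,0.052,10]]'
python3 - <<'E'
from h import *
o=bot.observe();cv2.imwrite("pics/w3.png",bot.read_camera("wrist"));print(o["ee_pos"],o["orientation"])
E
```

```text
at [ 0.6028 -0.1111  0.1477] 6.2 tilt 0.13 w 0.0783839911569663 t 6.8
[0.436, -0.1975, 0.2, 10] -> [-0.387 -1.    -0.299] turn -0.036 rows 2.7
[0.436, -0.1975, 0.2, 10] -> [-0.055 -0.171 -0.05 ] turn -0.006 rows 0.4
[0.436, -0.1975, 0.052, 10] -> [0.    0.    0.987] turn -0.0 rows 2.4
[ 0.6028025  -0.11108473  0.14767992] [ 0.66764556  0.74447838 -0.00087777 -0.0007617 ]
```

View pics/w3.png

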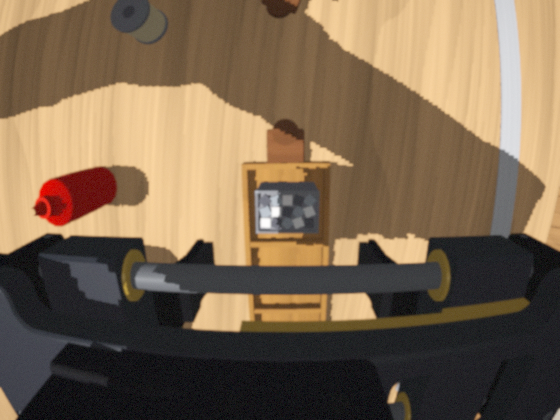

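The tub sits squarely in the tab bay at (287,208), clear of the walls. Next is the glue bottle.

Call:
{"api": "jog_arm", "payload": {"targets": [[0,0,-0.35,0,0,0,87],[-0.4,-1,-0.35,0,0,-0.04,87],[-0.4,-1,-0.35,0,0,-0.04,87],[-0.4,-1,-0.35,0,0,-0.04,87],[-0.4,-1,-0.35,0,0,-0.04,87],[-0.4,-1,-0.35,0,0,-0.04,87]]}}

```text
clock: 7.55
ee_pos: [0.4617, -0.1867, 0.2]
orientation: [0.644, 0.765, 0.001, 0.0]
ft_force: [-0.6, -0.7, -0.1]
width: 0.0873
finger_force: 0.0
```

```bash
python3 plan.py '[[0.436,-0.1975,0.2,10],[0.436,-0.1975,0.052,10]]'
python3 - <<'E'
from h import *
o=bot.observe();I=bot.read_camera("wrist");cv2.imwrite("pics/w4.png",I)
H=cv2.cvtColor(I,cv2.COLOR_BGR2HSV);h,s,v=[H[...,i].astype(int) for i in range(3)]
red=(((h<6)|(h>174))&(s>170)&(v>70)).astype('u1')*255
cs,_=cv2.findContours(red,0,2)
for c in cs:
    if cv2.contourArea(c)>20:(x,y),r=cv2.minEnclosingCircle(c);print(round(x),round(y),round(r),wray(o,(x,y),.105))
E
```

```text
at [ 0.4617 -0.1867  0.2   ] 9.9 tilt 0.08 w 0.08726812701573339 t 7.5
[0.436, -0.1975, 0.2, 10] -> [-0.042 -0.181 -0.   ] turn -0.002 rows 0.4
[0.436, -0.1975, 0.052, 10] -> [0.    0.    0.987] turn -0.0 rows 2.4
258 297 21 [ 0.45033079 -0.26693227]
262 262 17 [ 0.44974433 -0.23181698]
253 221 10 [ 0.43637058 -0.19697319]
233 118 27 [ 0.40803521 -0.11688635]
```

View pics/w4.png

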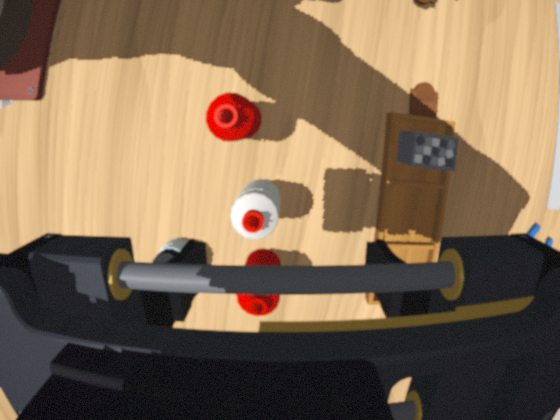

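The wrist view shows the white bottle's nozzle at (253,221), which gives (0.4364, -0.197) and agrees with the top view. The reds are at (228,117) and (258,297). Descending and gripping.

Call:
{"api": "jog_arm", "payload": {"targets": [[-0.04,-0.18,0,0,0,0,87],[-0.04,-0.18,0,0,0,0,87],[-0.04,-0.18,0.35,0,0,0,87],[-0.04,-0.18,0.7,0,0,0,87],[-0.04,-0.18,0.92,0,0,0,87],[-0.04,-0.18,0.98,0,0,0,87],[-0.04,-0.18,0.98,0,0,0,35],[-0.04,-0.18,0.98,0,0,0,35],[-0.04,-0.18,0.98,0,0,0,35],[-0.04,-0.18,0.98,0,0,0,35]]}}

```text
clock: 8.85
ee_pos: [0.436, -0.1977, 0.0532]
orientation: [0.644, 0.765, 0.0, 0.0]
ft_force: [0.6, 0.2, -0.3]
width: 0.0544
finger_force: 0.0
```

Call:
{"api": "jog_arm", "payload": {"targets": [[0,0,0,0,0,0,35],[0,0,0,0,0,0,35]]}}

```text
clock: 9.1
ee_pos: [0.4356, -0.1977, 0.0528]
orientation: [0.644, 0.765, 0.0, 0.0]
ft_force: [0.0, -0.1, 3.4]
width: 0.0435
finger_force: 20.0
```

```bash
python3 plan.py '[[0.437,-0.1975,0.14,10],[0.613,-0.186,0.14,6.6]]'
```

```text
at [ 0.4356 -0.1977  0.0528] 9.8 tilt 0.02 w 0.043509626076696395 t 9.1
[0.437, -0.1975, 0.14, 10] -> [-0.     0.009 -0.581] turn -0.002 rows 1.4
[0.613, -0.186, 0.14, 6.6] -> [-0.11  1.    0.  ] turn 0.032 rows 2.4
[0.613, -0.186, 0.14, 6.6] -> [-0.01  0.17  0.  ] turn 0.005 rows 0.4
```

Gripped (0.0435 m wide). Lifting and carrying it toward the middle bay.

Call:
{"api": "jog_arm", "payload": {"targets": [[0,0,-0.15,0,0,0,35],[0,0,-0.4,0,0,0,35],[0,0.02,-0.58,0,0,0,35],[-0.02,0.2,-0.58,0,0,0,35],[-0.05,0.45,-0.58,0,0,0,35],[-0.08,0.7,-0.58,0,0,0.02,35],[-0.1,0.9,-0.58,0,0,0.03,35],[-0.11,1,-0.58,0,0,0.03,35],[-0.11,1,-0.58,0,0,0.03,35]]}}

```text
clock: 10.22
ee_pos: [0.586, -0.1883, 0.1391]
orientation: [0.662, 0.75, -0.001, -0.0]
ft_force: [-0.2, -0.0, -1.0]
width: 0.0437
finger_force: 20.0
```

```bash
python3 plan.py '[[0.612,-0.1855,0.0595,6.6]]'
```

```text
at [ 0.586  -0.1883  0.1391] 7.2 tilt 0.07 w 0.04365045311709237 t 10.2
[0.612, -0.1855, 0.0595, 6.6] -> [-0.003  0.175  0.53 ] turn 0.006 rows 1.3
```

Call:
{"api": "jog_arm", "payload": {"targets": [[0,0.18,0,0,0,0,35],[0,0.18,0.15,0,0,0,35],[0,0.18,0.35,0,0,0,35],[0,0.18,0.48,0,0,0,35],[0,0.18,0.53,0,0,0,35],[0,0.18,0.53,0,0,0,35],[0,0.18,0.53,0,0,0,70],[0,0.18,0.53,0,0,0,70],[0,0.18,0.53,0,0,0,70],[0,0.18,0.53,0,0,0,70]]}}

```text
clock: 11.48
ee_pos: [0.613, -0.1849, 0.0603]
orientation: [0.662, 0.75, 0.0, 0.0]
ft_force: [-0.4, -0.2, 0.5]
width: 0.0684
finger_force: 0.0
```

Call:
{"api": "jog_arm", "payload": {"targets": [[0,0,-0.35,0,0,0,80],[0,0,-0.7,0,0,0,87],[0,0,-1,0,0,0,87],[0,0,-1,0,0,0,87]]}}

```text
clock: 11.98
ee_pos: [0.6147, -0.1859, 0.2142]
orientation: [0.662, 0.75, 0.002, 0.003]
ft_force: [-0.5, -0.5, -0.1]
width: 0.0869
finger_force: 0.0
```

```bash
python3 plan.py '[[0.347,-0.285,0.19,-80],[0.347,-0.285,0.02,-80]]'
```

```text
at [ 0.6147 -0.1859  0.2142] 7.1 tilt 0.38 w 0.0869251325272556 t 12.0
[0.347, -0.285, 0.19, -80] -> [-0.234 -1.     0.087] turn 0.522 rows 4.4
[0.347, -0.285, 0.19, -80] -> [-0.76  -0.435  0.074] turn 0.446 rows 3.7
[0.347, -0.285, 0.02, -80] -> [0. 0. 1.] turn -0.0 rows 2.4
[0.347, -0.285, 0.02, -80] -> [0.    0.    0.133] turn -0.0 rows 0.3
```

Call:
{"api": "jog_arm", "payload": {"targets": [[-0.23,-1,0.08,0,0,0.52,87],[-0.23,-1,0.08,0,0,0.52,87],[-0.23,-1,0.08,0,0,0.52,87],[-0.23,-1,0.08,0,0,0.52,87],[-0.23,-1,0.08,0,0,0.52,87],[-0.23,-1,0.08,0,0,0.52,87]]}}

```text
clock: 12.72
ee_pos: [0.468, -0.2375, 0.1974]
orientation: [0.905, 0.426, -0.0, -0.0]
ft_force: [0.1, -0.2, -0.2]
width: 0.0872
finger_force: 0.0
```

Call:
{"api": "jog_arm", "payload": {"targets": [[-0.76,-0.44,0.07,0,0,0.45,87],[-0.76,-0.44,0.07,0,0,0.45,87],[-0.76,-0.44,0.07,0,0,0.45,87],[-0.76,-0.44,0.07,0,0,0.45,87],[-0.76,-0.44,0.07,0,0,0.45,87],[-0.76,-0.44,0.07,0,0,0.45,87]]}}

```text
clock: 13.48
ee_pos: [0.3447, -0.2834, 0.1874]
orientation: [0.996, 0.088, -0.0, 0.0]
ft_force: [-0.6, 0.2, -0.6]
width: 0.0872
finger_force: 0.0
```

```bash
python3 plan.py '[[0.347,-0.285,0.16,-80],[0.347,-0.285,0.02,-80]]'
python3 - <<'E'
from h import *
o=bot.observe();I=bot.read_camera("wrist");cv2.imwrite("pics/w5.png",I);print(o["ee_pos"],o["orientation"])
E
```

```text
at [ 0.3447 -0.2834  0.1874] -79.9 tilt 0.04 w 0.08723478611369477 t 13.5
[0.347, -0.285, 0.16, -80] -> [0.013 0.013 0.183] turn 0.001 rows 0.4
[0.347, -0.285, 0.02, -80] -> [0.    0.    0.933] turn -0.0 rows 2.2
[ 0.3447121  -0.28340229  0.18737893] [ 9.96136992e-01  8.78121133e-02 -3.35535298e-04  1.12718878e-04]
```

View pics/w5.png

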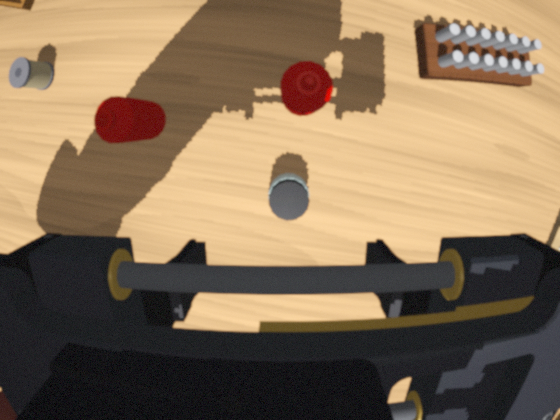

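The wrist view shows the lid at (289,199) between the fingers, red bottle at (306,88), and the punch rack well clear. I check the ray and then descend.

Run:
```python
from h import *
o=dict(ee_pos=np.array([.3447,-.2834,.1874]),orientation=[.99614,.08781,-.00034,.0001])
print(wray(o,(289,199),.05),wray(o,(306,84),.1))
```

```text
[ 0.34791531 -0.28552138] [ 0.44877503 -0.27990805]
```

Call:
{"api": "jog_arm", "payload": {"targets": [[0.02,0.01,0.3,0,0,0,87],[0.02,0.01,0.65,0,0,0,87],[0.02,0.01,0.9,0,0,0,87],[0.02,0.01,1,0,0,0,87],[0.02,0.01,1,0,0,0,87]]}}

```text
clock: 14.15
ee_pos: [0.3471, -0.2842, 0.0367]
orientation: [0.996, 0.087, -0.002, 0.0]
ft_force: [-0.3, -0.1, -0.4]
width: 0.0868
finger_force: 0.0
```

Call:
{"api": "jog_arm", "payload": {"targets": [[0,0,0.1,0,0,0,87],[0,0,0.11,0,0,0,35],[0,0,0.11,0,0,0,35],[0,0,0.11,0,0,0,35],[0,0,0.11,0,0,0,35],[0,0,0.11,0,0,0,35],[0,0,0.11,0,0,0,35],[0,0,0.11,0,0,0,35]], "force": 20}}

```text
clock: 15.15
ee_pos: [0.3481, -0.2845, 0.0212]
orientation: [0.996, 0.086, 0.0, 0.0]
ft_force: [0.2, 0.3, 3.2]
width: 0.0409
finger_force: 20.0
```

```bash
python3 plan.py '[[0.347,-0.285,0.165,-80],[0.6215,-0.260,0.19,6.6],[0.6215,-0.260,0.026,6.6]]'
```

```text
at [ 0.3481 -0.2845  0.0212] -80.2 tilt 0.01 w 0.04087082328697592 t 15.2
[0.347, -0.285, 0.165, -80] -> [-0.008  0.002 -0.959] turn -0.002 rows 2.3
[0.6215, -0.26, 0.19, 6.6] -> [ 1.     0.084 -0.091] turn -0.525 rows 4.4
[0.6215, -0.26, 0.19, 6.6] -> [ 0.512  0.658 -0.076] turn -0.437 rows 3.7
[0.6215, -0.26, 0.026, 6.6] -> [0. 0. 1.] turn 0.0 rows 2.4
[0.6215, -0.26, 0.026, 6.6] -> [0.    0.    0.093] turn -0.0 rows 0.2
```

Call:
{"api": "jog_arm", "payload": {"targets": [[0,0,-0.2,0,0,0,35],[0,0,-0.5,0,0,0,35],[0,0,-0.8,0,0,0,35],[0,0,-0.98,0,0,0,35],[0,0,-0.98,0,0,0,35]]}}

```text
clock: 15.78
ee_pos: [0.349, -0.2847, 0.1694]
orientation: [0.996, 0.086, 0.002, 0.0]
ft_force: [-0.1, 0.2, -1.2]
width: 0.0415
finger_force: 20.0
```

Call:
{"api": "jog_arm", "payload": {"targets": [[0.05,0,-0.09,0,0,-0.05,35],[0.2,0.02,-0.09,0,0,-0.13,35],[0.4,0.03,-0.09,0,0,-0.23,35],[0.6,0.05,-0.09,0,0,-0.33,35],[0.8,0.07,-0.09,0,0,-0.43,35],[0.95,0.08,-0.09,0,0,-0.52,35],[1,0.08,-0.09,0,0,-0.52,35],[1,0.08,-0.09,0,0,-0.52,35]]}}

```text
clock: 16.77
ee_pos: [0.497, -0.2709, 0.1806]
orientation: [0.881, 0.473, -0.001, -0.0]
ft_force: [-0.7, -0.8, -1.1]
width: 0.0416
finger_force: 20.0
```

```bash
python3 plan.py '[[0.6215,-0.260,0.165,6.6],[0.6215,-0.260,0.027,6.6]]'
```

```text
at [ 0.497  -0.2709  0.1806] -33.6 tilt 0.11 w 0.041551504156929805 t 16.8
[0.6215, -0.26, 0.165, 6.6] -> [0.52  0.652 0.104] turn -0.446 rows 3.8
[0.6215, -0.26, 0.027, 6.6] -> [0.   0.   0.92] turn 0.0 rows 2.2
```

Call:
{"api": "jog_arm", "payload": {"targets": [[0.05,0.06,0,0,0,-0.06,35],[0.15,0.2,0,0,0,-0.15,35],[0.27,0.34,0.05,0,0,-0.25,35],[0.4,0.5,0.1,0,0,-0.35,35],[0.5,0.62,0.1,0,0,-0.44,35],[0.52,0.65,0.1,0,0,-0.45,35],[0.52,0.65,0.1,0,0,-0.45,35]]}}

```text
clock: 17.65
ee_pos: [0.6211, -0.2599, 0.1668]
orientation: [0.663, 0.748, -0.0, 0.0]
ft_force: [0.0, 1.2, -0.9]
width: 0.0413
finger_force: 20.0
```

```bash
python3 plan.py '[[0.6215,-0.260,0.027,6.6]]'
```

```text
at [ 0.6211 -0.2599  0.1668] 6.9 tilt 0.03 w 0.041267180287919085 t 17.6
[0.6215, -0.26, 0.027, 6.6] -> [-0.001  0.002  0.932] turn 0.003 rows 2.2
```

Call:
{"api": "jog_arm", "payload": {"targets": [[0,0,0.25,0,0,0,35],[0,0,0.5,0,0,0,35],[0,0,0.75,0,0,0,35],[0,0,0.88,0,0,0,35],[0,0,0.93,0,0,0,35],[0,0,0.93,0,0,0,35],[0,0,0.93,0,0,0,68],[0,0,0.93,0,0,0,68],[0,0,0.93,0,0,0,68],[0,0,0.93,0,0,0,68]]}}

```text
clock: 18.9
ee_pos: [0.6223, -0.2591, 0.0273]
orientation: [0.662, 0.75, 0.0, 0.0]
ft_force: [0.1, -0.2, 0.3]
width: 0.0669
finger_force: 0.0
```

Call:
{"api": "jog_arm", "payload": {"targets": [[0,0,-0.3,0,0,0,68],[0,0,-0.7,0,0,0,87],[0,0,-1,0,0,0,87],[0,0,-1,0,0,0,87]]}}

```text
clock: 19.4
ee_pos: [0.6239, -0.2604, 0.1814]
orientation: [0.662, 0.75, 0.001, 0.003]
ft_force: [0.4, -0.6, -1.1]
width: 0.0847
finger_force: 0.0
```

```bash
python3 plan.py '[[0.449,0.053,0.18,0],[0.449,0.053,0.022,0]]'
```

```text
at [ 0.6239 -0.2604  0.1814] 7.1 tilt 0.38 w 0.0846597232959101 t 19.4
[0.449, 0.053, 0.18, 0] -> [ 1.    -0.405  0.004] turn 0.036 rows 2.6
[0.449, 0.053, 0.18, 0] -> [ 1.    -0.472  0.004] turn 0.037 rows 2.7
[0.449, 0.053, 0.18, 0] -> [ 0.183 -0.099  0.001] turn 0.007 rows 0.5
[0.449, 0.053, 0.022, 0] -> [0. 0. 1.] turn -0.0 rows 2.4
[0.449, 0.053, 0.022, 0] -> [0.    0.    0.053] turn -0.0 rows 0.1
```

Call:
{"api": "jog_arm", "payload": {"targets": [[1,-0.4,0,0,0,0.04,87],[1,-0.4,0,0,0,0.04,87],[1,-0.4,0,0,0,0.04,87],[1,-0.4,0,0,0,0.04,87],[1,-0.4,0,0,0,0.04,87]]}}

```text
clock: 20.02
ee_pos: [0.544, -0.118, 0.1768]
orientation: [0.685, 0.729, -0.0, 0.0]
ft_force: [-0.0, 0.1, 1.0]
width: 0.0868
finger_force: 0.0
```

Call:
{"api": "jog_arm", "payload": {"targets": [[1,-0.47,0,0,0,0.04,87],[1,-0.47,0,0,0,0.04,87],[1,-0.47,0,0,0,0.04,87],[1,-0.47,0,0,0,0.04,87],[1,-0.47,0,0,0,0.04,87]]}}

```text
clock: 20.65
ee_pos: [0.4651, 0.0263, 0.1771]
orientation: [0.708, 0.706, -0.0, 0.0]
ft_force: [-0.3, 0.2, 0.3]
width: 0.0867
finger_force: 0.0
```

```bash
python3 plan.py '[[0.449,0.053,0.165,0],[0.449,0.053,0.022,0]]'
python3 - <<'E'
from h import *
o=bot.observe();I=bot.read_camera("wrist");cv2.imwrite("pics/w6.png",I);print(o["ee_pos"],o["orientation"])
E
```

```text
at [0.4651 0.0263 0.1771] -0.2 tilt 0.04 w 0.08672831230568322 t 20.6
[0.449, 0.053, 0.165, 0] -> [ 0.178 -0.108  0.081] turn -0.002 rows 0.5
[0.449, 0.053, 0.022, 0] -> [0.    0.    0.953] turn -0.0 rows 2.3
[0.46505733 0.02627494 0.17709724] [ 7.08198224e-01  7.06013544e-01 -1.25425686e-04  3.68440851e-04]
```

View pics/w6.png

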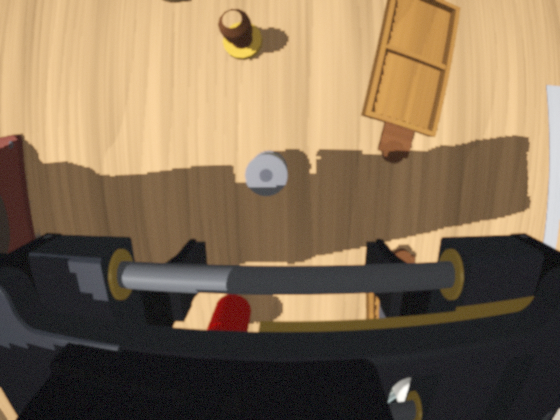

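The wrist view shows spool top at (267,174), stamp top at (236,22), and short tray corners at (365,116), (437,136) and (459,10). I refine from these.

Run:
```python
from h import *
o=dict(ee_pos=np.array([.46506,.02627,.1771]),orientation=[.7082,.70601,-.0001,.0004])
print("spool",wray(o,(267,174),.052),"stamp",wray(o,(236,22),.078))
c=np.array([wray(o,u,.02) for u in((364,117),(436,136),(459,10))]);print(c,np.linalg.norm(np.diff(c,axis=0),axis=1))
e=c[2]-c[1];a=np.arctan2(e[1],e[0]);u=e/np.linalg.norm(e)
m=(c[0]+c[1])/2;print(np.degrees(a),"bays",m+.04*u,m+.115*u)
```

```text
spool [0.44863368 0.05524216] stamp [0.42549704 0.18548685]
[[0.54259226 0.10847595]
 [0.62241915 0.09353799]
 [0.65496247 0.23926481]] [0.08121254 0.14931636]
77.41141914735638 bays [0.59122366 0.14004538] [0.60756981 0.21324239]
```

Call:
{"api": "jog_arm", "payload": {"targets": [[0.18,-0.11,0,0,0,0,87],[0.18,-0.11,0.2,0,0,0,87],[0.18,-0.11,0.2,0,0,0,87]]}}

```text
clock: 21.08
ee_pos: [0.4472, 0.053, 0.1457]
orientation: [0.708, 0.706, -0.002, -0.0]
ft_force: [-0.5, -0.8, 0.2]
width: 0.0867
finger_force: 0.0
```

```bash
python3 plan.py '[[0.449,0.053,0.022,0]]'
```

```text
at [0.4472 0.053  0.1457] -0.2 tilt 0.22 w 0.08674082553678047 t 21.1
[0.449, 0.053, 0.022, 0] -> [-0.     0.012  0.825] turn -0.002 rows 2.0
```

Call:
{"api": "jog_arm", "payload": {"targets": [[0.01,0.01,0.3,0,0,0,87],[0.01,0.01,0.6,0,0,0,87],[0.01,0.01,0.77,0,0,0,87],[0.01,0.01,0.82,0,0,0,87],[0.01,0.01,0.82,0,0,0,30],[0.01,0.01,0.82,0,0,0,30],[0.01,0.01,0.82,0,0,0,30],[0.01,0.01,0.82,0,0,0,30],[0.01,0.01,0.82,0,0,0,30],[0.01,0.01,0.82,0,0,0,30]], "force": 15}}

```text
clock: 22.32
ee_pos: [0.4493, 0.0562, 0.0241]
orientation: [0.707, 0.707, -0.0, -0.0]
ft_force: [0.9, -0.2, -0.8]
width: 0.0359
finger_force: 14.7
```

Call:
{"api": "jog_arm", "payload": {"targets": [[0,0,0,0,0,0,30],[0,0,0,0,0,0,30]]}}

```text
clock: 22.58
ee_pos: [0.4493, 0.0562, 0.024]
orientation: [0.708, 0.707, -0.0, -0.0]
ft_force: [-1.0, -0.1, 0.5]
width: 0.036
finger_force: 14.6
```

```bash
python3 plan.py '[[0.449,0.053,0.12,0],[0.5925,0.139,0.12,-13]]'
```

```text
at [0.4493 0.0562 0.024 ] -0.1 tilt 0.01 w 0.03601217438490487 t 22.6
[0.449, 0.053, 0.12, 0] -> [-0.021 -0.002 -0.64 ] turn -0.001 rows 1.5
[0.5925, 0.139, 0.12, -13] -> [0.573 0.957 0.   ] turn 0.144 rows 2.7
```

Call:
{"api": "jog_arm", "payload": {"targets": [[0,0,-0.2,0,0,0,30],[0,0,-0.45,0,0,0,30],[0,0,-0.64,0,0,0,30],[0.1,0.16,-0.64,0,0,0.03,30],[0.2,0.36,-0.64,0,0,0.06,30],[0.34,0.58,-0.64,0,0,0.1,30],[0.46,0.78,-0.64,0,0,0.14,30],[0.53,0.92,-0.64,0,0,0.14,30],[0.55,0.96,-0.64,0,0,0.14,30],[0.55,0.96,-0.64,0,0,0.14,30]]}}

```text
clock: 23.82
ee_pos: [0.5931, 0.138, 0.1197]
orientation: [0.781, 0.625, -0.001, 0.0]
ft_force: [-0.9, -0.2, -1.4]
width: 0.0362
finger_force: 14.7
```

```bash
python3 plan.py '[[0.5925,0.139,0.030,-13]]'
```

```text
at [0.5931 0.138  0.1197] -12.7 tilt 0.06 w 0.03619500684303178 t 23.8
[0.5925, 0.139, 0.03, -13] -> [ 0.005 -0.006  0.598] turn 0.004 rows 1.4
```

Call:
{"api": "jog_arm", "payload": {"targets": [[0,0,0.2,0,0,0,30],[0,0,0.4,0,0,0,30],[0,0,0.54,0,0,0,30],[0,0,0.6,0,0,0,30],[0,0,0.6,0,0,0,30],[0,0,0.6,0,0,0,65],[0,0,0.6,0,0,0,65],[0,0,0.6,0,0,0,65],[0,0,0.6,0,0,0,65]]}}

```text
clock: 24.95
ee_pos: [0.5936, 0.1386, 0.0302]
orientation: [0.781, 0.625, 0.0, 0.0]
ft_force: [-0.2, 0.6, 0.4]
width: 0.0629
finger_force: 0.0
```

Call:
{"api": "jog_arm", "payload": {"targets": [[0,0,-0.3,0,0,0,70],[0,0,-0.7,0,0,0,87],[0,0,-0.95,0,0,0,87],[0,0,-0.95,0,0,0,87]]}}

```text
clock: 25.45
ee_pos: [0.5953, 0.1388, 0.1759]
orientation: [0.781, 0.625, 0.003, 0.001]
ft_force: [0.4, -0.0, -1.1]
width: 0.0858
finger_force: 0.0
```

```bash
python3 plan.py '[[0.423,0.187,0.16,10],[0.423,0.187,0.037,10]]';python3 - <<'E'
from h import *
o=bot.observe();I=bot.read_camera("wrist");cv2.imwrite("pics/w7.png",I);print(o["ee_pos"],o["orientation"])
E
```

```text
at [0.5953 0.1388 0.1759] -12.7 tilt 0.32 w 0.08578946281634683 t 25.4
[0.423, 0.187, 0.16, 10] -> [ 0.052 -1.     0.089] turn -0.211 rows 2.4
[0.423, 0.187, 0.16, 10] -> [ 0.072 -0.178  0.017] turn -0.04 rows 0.5
[0.423, 0.187, 0.037, 10] -> [0.   0.   0.82] turn -0.0 rows 2.0
[0.5953228  0.13876765 0.17592337] [7.80834074e-01 6.24732108e-01 2.74341904e-03 6.44882882e-04]
```

View pics/w7.png

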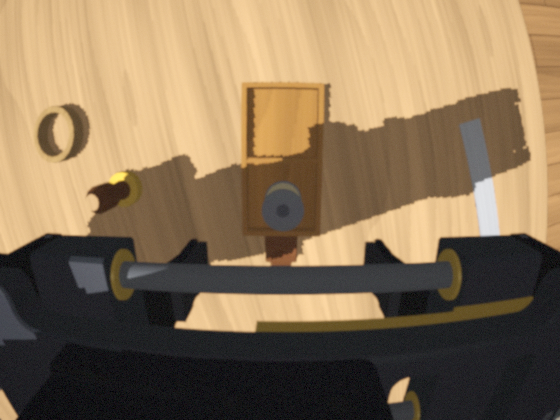

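The spool stands upright in the tab bay at (283,207), and the stamp is at (110,193). On to the stamp.

Call:
{"api": "jog_arm", "payload": {"targets": [[0.05,-1,0.05,0,0,-0.21,87],[0.05,-1,0.05,0,0,-0.21,87],[0.05,-1,0.05,0,0,-0.21,87],[0.05,-1,0.05,0,0,-0.21,87],[0.05,-1,0.05,0,0,-0.21,87]]}}

```text
clock: 26.12
ee_pos: [0.4491, 0.1784, 0.1646]
orientation: [0.668, 0.744, -0.0, 0.0]
ft_force: [-0.2, -0.4, 0.7]
width: 0.0872
finger_force: 0.0
```

```bash
python3 plan.py '[[0.4235,0.187,0.16,10],[0.4235,0.187,0.039,10]]';python3 - <<'E'
from h import *
o=bot.observe();I=bot.read_camera("wrist");cv2.imwrite("pics/w8.png",I);print(o["ee_pos"],o["orientation"])
E
```

```text
at [0.4491 0.1784 0.1646] 6.2 tilt 0.04 w 0.08719562175666778 t 26.1
[0.4235, 0.187, 0.16, 10] -> [ 0.075 -0.164  0.031] turn -0.042 rows 0.4
[0.4235, 0.187, 0.039, 10] -> [0.    0.    0.807] turn -0.0 rows 1.9
[0.4491153  0.17842375 0.16463077] [ 6.67707006e-01  7.44424110e-01 -2.87003585e-04  1.21994458e-04]
```

View pics/w8.png

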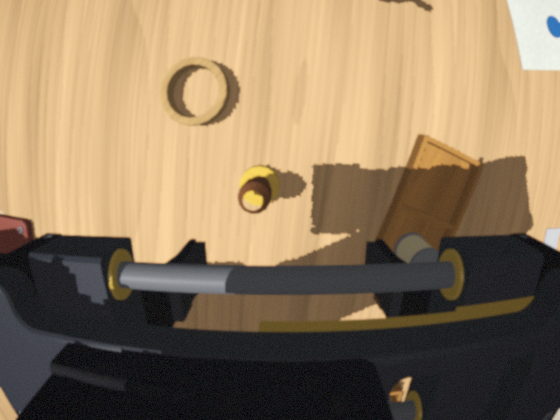

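Stamp top is at (254,201) with its foot at (259,183), and the tape ring at (195,91) is clear. Quick check of the position.

Run:
```python
from h import *
o=bot.observe();print(wray(o,(254,201),.078))
```

```text
[0.42346329 0.1884082 ]
```

Call:
{"api": "jog_arm", "payload": {"targets": [[0.08,-0.17,0,0,0,-0.04,87],[0.08,-0.17,0,0,0,-0.04,87],[0.08,-0.17,0,0,0,-0.04,87]]}}

```text
clock: 26.55
ee_pos: [0.4231, 0.1874, 0.165]
orientation: [0.645, 0.765, -0.0, 0.0]
ft_force: [0.2, 0.9, 0.8]
width: 0.0868
finger_force: 0.0
```

Aligned. Descending 0.126 m (share 0.84) to a TCP height of about 0.039, then gripping the handle.

Call:
{"api": "jog_arm", "payload": {"targets": [[0,0,0.3,0,0,0,87],[0,0,0.6,0,0,0,87],[0,0,0.78,0,0,0,87],[0,0,0.84,0,0,0,87],[0,0,0.84,0,0,0,20],[0,0,0.84,0,0,0,20],[0,0,0.84,0,0,0,20],[0,0,0.84,0,0,0,20],[0,0,0.84,0,0,0,20],[0,0,0.84,0,0,0,20]], "force": 18}}

```text
clock: 27.8
ee_pos: [0.4221, 0.188, 0.0391]
orientation: [0.644, 0.765, 0.0, -0.0]
ft_force: [-0.2, -0.4, 0.1]
width: 0.035
finger_force: 0.0
```

Call:
{"api": "jog_arm", "payload": {"targets": [[0,0,0,0,0,0,20],[0,0,0,0,0,0,20],[0,0,0,0,0,0,20]]}}

```text
clock: 28.18
ee_pos: [0.4221, 0.1879, 0.039]
orientation: [0.644, 0.765, -0.0, -0.0]
ft_force: [-0.9, -0.1, 1.3]
width: 0.0271
finger_force: 18.0
```

```bash
python3 plan.py '[[0.423,0.187,0.14,10],[0.6085,0.212,0.14,-13]]'
```

```text
at [0.4221 0.1879 0.039 ] 9.8 tilt 0.01 w 0.027129451090179474 t 28.2
[0.423, 0.187, 0.14, 10] -> [-0.007  0.005 -0.673] turn -0.002 rows 1.6
[0.6085, 0.212, 0.14, -13] -> [-0.041  1.     0.   ] turn 0.205 rows 2.4
[0.6085, 0.212, 0.14, -13] -> [0.069 0.237 0.   ] turn 0.051 rows 0.6
```

Call:
{"api": "jog_arm", "payload": {"targets": [[0,0,-0.2,0,0,0,20],[0,0,-0.5,0,0,0,20],[0,0.02,-0.67,0,0,0,20],[-0.01,0.2,-0.67,0,0,0.05,20],[-0.02,0.42,-0.67,0,0,0.1,20],[-0.03,0.66,-0.67,0,0,0.15,20],[-0.04,0.86,-0.67,0,0,0.2,20],[-0.04,0.98,-0.67,0,0,0.25,20],[-0.04,1,-0.67,0,0,0.25,20],[-0.04,1,-0.67,0,0,0.25,20]]}}

```text
clock: 29.42
ee_pos: [0.5704, 0.2074, 0.1392]
orientation: [0.78, 0.625, -0.0, -0.0]
ft_force: [-1.1, -0.2, -0.9]
width: 0.0273
finger_force: 18.0
```

```bash
python3 plan.py '[[0.6085,0.212,0.045,-13]]'
```

```text
at [0.5704 0.2074 0.1392] -12.6 tilt 0.05 w 0.02729508871766254 t 29.4
[0.6085, 0.212, 0.045, -13] -> [0.085 0.241 0.628] turn 0.005 rows 1.6
```

Call:
{"api": "jog_arm", "payload": {"targets": [[0.04,0.12,0,0,0,0,20],[0.09,0.24,0,0,0,0,20],[0.09,0.24,0.2,0,0,0,20],[0.09,0.24,0.42,0,0,0,20],[0.09,0.24,0.57,0,0,0,20],[0.09,0.24,0.63,0,0,0,20],[0.09,0.24,0.63,0,0,0,20],[0.09,0.24,0.63,0,0,0,60],[0.09,0.24,0.63,0,0,0,60],[0.09,0.24,0.63,0,0,0,60]]}}

```text
clock: 30.68
ee_pos: [0.6093, 0.213, 0.0455]
orientation: [0.781, 0.625, 0.0, 0.0]
ft_force: [-0.3, 0.1, -0.5]
width: 0.0492
finger_force: 0.0
```

Call:
{"api": "jog_arm", "payload": {"targets": [[0,0,0,0,0,0,65],[0,0,-0.3,0,0,0,70],[0,0,-0.7,0,0,0,87],[0,0,-1,0,0,0,87],[0,0,-1,0,0,0,87],[0,-1,-1,0,0,0,87],[0,-1,-1,0,0,0,87],[0,-1,-1,0,0,0,87],[0,-1,-1,0,0,0,87]]}}

```text
clock: 31.8
ee_pos: [0.4605, 0.2468, 0.1944]
orientation: [0.78, 0.626, -0.0, -0.001]
ft_force: [0.5, -0.3, -0.1]
width: 0.0866
finger_force: 0.0
```

Run:
```python
from h import *
a=bot.read_camera("scene")[150:320,120:420];b=bot.read_camera("top")[150:300,160:420]
cv2.imwrite("pics/end_s.png",cv2.resize(a,None,fx=2.5,fy=2.5));cv2.imwrite("pics/end_t.png",cv2.resize(b,None,fx=3,fy=3))
```

```text
(no output)
```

View pics/end_s.png

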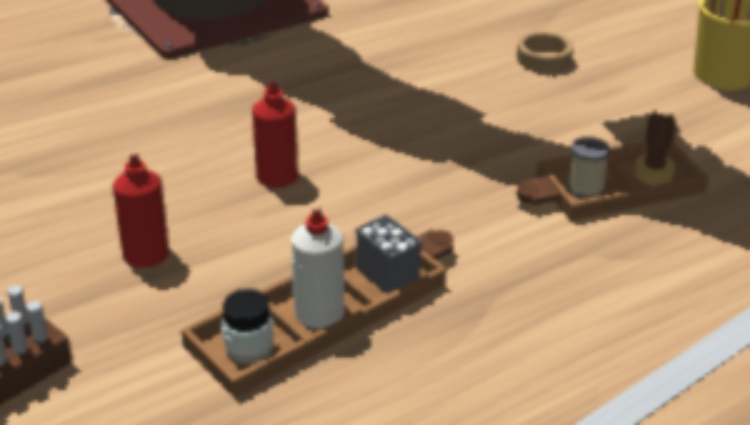

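View pics/end_t.png

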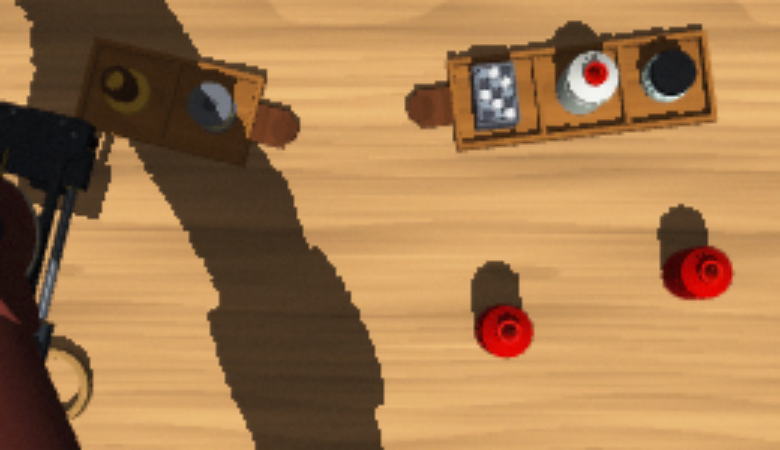

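In both views all five items stand upright in their bays: tub (495,95), glue (590,80) and pot (668,73) in the long tray, and spool (212,105) and stamp (122,88) in the short tray. The reds and the ring have not moved, and the gripper is clear.

```bash
python3 -c "
from workcell import bot
print(bot.hand_in())"
```

```text
the job is handed in; nothing more can be done
None
```

Both kits are made up and the job is handed in at about 32 s on the clock; the last pictures showed all five items upright in the bays you named, with the tape roll, brush cup, punch rack and red bottles left where they were.

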